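Show the next portion of the cheese wheel with the knife before cutting

ROBOT

A 6-joint arm with a two-finger parallel gripper is mounted at the origin on the work surface. World frame = base frame: x ahead of the robot, y to its left, z up, the work surface at z = 0. Lengths are in mm, angles in rad, forces in N, time in s.
With the tool pointing down it reaches from about 375 to 825 mm from the base axis. Payload 5.5 kg.
Tool frame: the origin (TCP) lies on the mounting face of the last link; the fingertips stand 173 mm ahead of it and the grasp point (between the pads) lies 155 mm ahead of it (tip_extent is the z of the fingertips in the tool frame, in mm); z points along the fingers, y is the line along which they close (so a half turn about z gives the same grasp; the last joint's range is limited). The gripper opens to 85 mm and grips with 20 to 120 N. Pads are 22 mm wide; open, the fingers measure 114 mm over their backs; the gripper's body (76 mm by 85 mm) begins 54 mm behind the grasp point. The pads swing forward as they close: fully open they stand 13 mm farther back than shut.
Start: joints at [1.251, 0.314, -0.047, 1.21, 0, 1.571], TCP at [188.623, 569.576, 404.699] pointing down, gripper open.
Joint ranges: [-2.67, 2.67], [-0.69, 1.73], [-1.03, 1.25], [-2.08, 2.16], [-1.42, 1.45], [-3.14, 3.14]. Speed limits (rad/s): [2.39, 2.39, 3.01, 3.14, 3.14, 3.14].

INTERFACE

Orientations are given as a unit quaternion [w, x, y, z].
In Python, from bench import * gives the robot as it stands.
- The arm moves only by the tool arm_command, never from a script. Its argument "commands" is a list of rows, each an object with "travel": the shift along the tool's x, y, z in mm, a list of three; "rotation": the turn, a rotation vector about the tool's x, y, z in rad, a list of three; "jaw": the opening, from -1 (shut) to 1 (fully open). In form: [{"travel": [dx, dy, dz], "rotation": [ax, ay, az], "jaw": jaw}, ...]. A call has 1 to 8 rows; each row shifts and turns the commanded pose from where the row before left it, along the tool's axes as they then stand; what a row does not reach is not made up. A row lasts 1/12 s, in which the tool goes at most 41.7 mm and 7.16 degrees, less where a joint would pass 70% of its speed; a pose out of reach is approached as far as the arm can. A call with a gripper value outside its range is refused whole. The fingers move at their own pace and stop on an object; "grip_force" is the grip in N (left out, the last holds). Time passes only in rows, so rows that do not move let the fingers close. It gives the time, the measured TCP pose, the force, the opening and the grip force at its end, in the units of the state.
- state(): the state, without advancing time (a new reading comes with each control period).
- read_camera(name): name is "side" or "top"; returns a dict with "image" (400x640x3 uint8, blue, green, red), "K" (3x3 intrinsics, pixels), "origin" and "rotation" of the camera in the world. Camera axes: x right, y up, looking along -z (the intrinsics and any distortion apply to the point x, -y, -z); pixel columns grow to the right and rows downward; lengths in mm; the calibration is good to about 2 mm. A picture is of the moment at which its call begins. There is no depth.
- sign_off(): hands the job in; it is judged then, once.
The state is a dict: "t": time; "joint_positions": joint angles; "dq": joint speeds; "joint_efforts": joint torques, N m; "tcp_pos": TCP position; "ee_rot": TCP orientation; "wrist_force": force on the tool from outside, world axes, zero at the start; "ft_torque": the same for the moment, N m; "opening": opening from 0.0 (shut) to 1.0 (fully open); "grip_force": force on a finger pad.
Only numpy, scipy, OpenCV 4.12 (cv2) and the standard library are available. Lean on these libraries where they do the work, as an engineer would, in place of code of your own. Each camera call takes 0.05 s, during which the arm holds its last target. There are 200 camera calls.

TASK

Take the knob on the rim of the portioning turntable, turn the table clockwise (seen from above) by just one click, so that the next scored line of the cheese wheel comes to the pointer, and let go of it. Then draw the wide flat knife up out of the knife block, carry it over the things on the counter without knocking any of them, and hold it upright over the wheel with its whole edge along the scored line that is now at the pointer, between the middle of the wheel and its rim, about a finger's breadth (15 mm) above the cheese; the knife must not touch the wheel, its card or the turntable at any time. Finish there, keeping the knife still and still in the gripper, so that the customer can approve the size of the piece before it is cut.

Things in the scene. Friction and masses are not known exactly. Their poses are not given: they have to be found in the camera images.
- turntable_base: Fixed grey metal base of the portioning turntable, a disc 210 mm across; origin at its centre on the counter surface, z up, the turning axis; its -x axis points to the index unit and pointer. Above it revolves a round wooden board, 310 mm across, its top 47 mm above the counter, that carries the cheese wheel. Place and yaw vary.
- wheel_top (a point): Middle of the cheese wheel's top, on the turning axis, 117 mm above the counter. The wheel is spiked on the board, 200 mm across, 70 mm high, scored by lines from the middle to the rim into eight portions of 45 degrees; one is sold and leaves a gap. A blank card on a wire stands in it across from the knob, 60 mm from the middle, 55 mm wide, its top 177 mm above the counter.
- pointer (a point): Tip of the fixed dark steel pointer on the index unit at the board's edge, 157 mm from the turning axis, 48 mm above the counter. The index unit behind it reaches 200 mm from the axis and is 48 mm high.
- turntable (a joint): Angle of the board with the wheel, rad, growing clockwise seen from above; 0 at the start. It clicks into a stop at every 0.785 rad (45 degrees): past halfway a detent draws it into the next stop, with at most about 0.3 N m (2 N at the knob); slight friction and some drag, so it settles in about a second.
- knob (a point): Grip point of the turning knob, an upright steel pin 18 mm thick on the board, 138 mm from the turning axis, from 47 to 97 mm above the counter; the point is on its axis at 80 mm. The wheel's rind is 29 mm inward of the pin. At the start it stands 22.5 degrees counter-clockwise (from above) of the pointer; one click carries it to 22.5 degrees clockwise of it.
- next_line (a point): Point on the wheel's top, halfway (50 mm from the turning axis) along the scored line that comes to the pointer after one click; it turns with the board. Its x axis points along the line from the middle of the wheel outward, z up.
- wide_knife: Wide flat knife, about 190 g, upright: bell-shaped steel blade 70 mm wide at its straight edge, 3 mm thick, 75 mm high; bolster 32 x 16 x 12 mm; wooden handle 26 (x) x 20 (y) mm, 87 to 179 mm above the edge. Origin mid-edge, z up through the handle, x along the edge. In its slot the bolster rests on the block, the edge 15 mm above the counter; it is free once lifted 75 mm.
- wide_knife_grip (a point): Point on the axis of the wide knife's handle, 150 mm above its edge (165 mm above the counter in the block); the handle's end is 29 mm above this point.
- knife_block: Fixed dark wooden block 115 (x) x 100 (y) x 90 mm high, origin at the centre of its underside. Two slots along its y: that of the wide knife at x = -28 mm, the side towards the robot, that of the almond knife at x = +28 mm, the far side; each 78 mm deep. It stands to the left or right of the turntable; place and yaw (up to 25 degrees) vary.
- almond_knife: The other knife in the block, with a pointed almond-shaped blade 44 mm wide and a round handle 24 mm thick, whose end is 164 mm above the counter; origin at its point, z up. To be left alone.
- ticket_wedge: Wedge of cheese 118 x 50 mm, 58 mm high, with a blank card 55 mm wide on a wire, top 141 mm above the counter; origin at the centre of the underside. Stands beside the turntable. To be left alone.
- chutney_jar: Amber glass jar, 54 mm across, 110 mm high; origin at the centre of its underside. Stands beside the turntable. To be left alone.
- boxed_cheeses: Stack of three round thin-wood cheese boxes, 113 mm across, 98 mm high; origin at the centre of the underside. On the other side than the knife block. To be left alone.
- tasting_bowl: White bowl, 100 mm across, 40 mm high, on the near side; origin at the centre of its underside. To be left alone.
- small_tomme: Small grey round cheese, 90 mm across, 55 mm high, with a card on top, in all 113 mm high, beyond the turntable; origin at the centre of the underside. To be left alone.
- ash_log: Grey log of cheese lying on the counter beyond the turntable, 110 mm long, 52 mm thick. To be left alone.
Not all that is in view belongs to the job. Leave any blue look-alike of the knife_block alone.

How it is judged (in metres and radians):
On the way, in this order (a step that is already met when the one before it is completed fails the run):
1. the turntable is turned one click clockwise, rests in that stop and has been let go (value of joint turntable between 0.7 and 0.87 rad and velocity of joint turntable between -0.05 and 0.05 rad/s and contact force between the fingers and turntable_base below 0.1 N), for 0.2 s.
2. the wide knife is drawn clear of the block, in the gripper (z of wide_knife in the frame of knife_block above 0.095 m and contact force between wide_knife and the fingers above 1 N and contact force between wide_knife and knife_block below 0.1 N), for 0.1 s.
At the end, for the whole second after the job is handed in: Table one click clockwise of its start (within 0.085 rad). Gripper holds the knife still, upright (7 degrees), edge along the line at the pointer (7 degrees, 7 mm sideways, middle within 18 mm of mid-line), 5 to 28 mm above the cheese; knife and robot touch neither wheel nor table (value of joint turntable between 0.7 and 0.87 rad and x of wide_knife in the frame of next_line between -0.018 and 0.018 m and y of wide_knife in the frame of next_line between -0.007 and 0.007 m and z of wide_knife in the frame of next_line between 0.005 and 0.028 m and angle between the x axis of wide_knife and the x axis of next_line, either way round below 0.12 rad and angle between wide_knife's own z axis and vertical below 0.12 rad and linear speed of wide_knife below 0.02 m/s and contact force between wide_knife and the fingers above 1 N and contact force between each of wide_knife, the arm, the fingers and turntable_base below 0.1 N); the arm keeps its last pose, push and grip.
It fails at once if the turntable is turned back or on beyond the next click (value of joint turntable above 1.15 rad or value of joint turntable below -0.36 rad).
It fails at once if the wide knife touches the wheel, its card or the turntable (contact force between wide_knife and turntable_base above 0.5 N).
It fails at once if something else on the counter is knocked or moved by more than 20 mm (distance of any of almond_knife, ticket_wedge, chutney_jar, boxed_cheeses, tasting_bowl, small_tomme, ash_log from where it was at the start of the episode above 0.02 m).
It also fails if it takes over 58 s, if anything falls off the work surface, if the arm or the gripper's body presses on something with over 40 N, if the wrist force passes 120 N, or if a joint passes its speed limit or range.

## Working session

There is one attempt and no reset: what is moved stays moved. The work goes in short steps, Python scripts to look and compute and a tool call to move; the robot and the scene stay as the last step left them, time stands still between calls to the robot, and variables do not carry over. Pictures are saved under pics/ and viewed, at most 14 in all, crops included, and the job is handed in when it is done.

Besides the shell and the picture viewer there is one more tool, called after ">>>" by a JSON object that holds its "op" and its "data". arm_command: Moves the arm, as the interface text tells. Its arguments: {"type":"object","properties":{"commands":{"type":"array","items":{"type":"object","properties":{"travel":{"type":"array","items":{"type":"number"}},"rotation":{"type":"array","items":{"type":"number"}},"jaw":{"type":"number"}}}},"grip_force":{"type":"number"}},"required":["commands"]}

```bash
mkdir -p pics; ls
python3 - <<'E'
from bench import *
import cv2
for n in("side","top"):
    c=read_camera(n);cv2.imwrite(f"pics/{n}0.png",c["image"]);print(n,c["K"],c["origin"],c["rotation"],[k for k in c])
print(state())
E
```

```text
pics
side [[362.7257376    0.         312.27693996]
 [  0.         362.7257376  202.25011072]
 [  0.           0.           1.        ]] [ 313.09977389 -832.08233624  705.47292982] [ 0.88131728  0.45945101 -0.0494149  -0.09870554] ['image', 'K', 'origin', 'rotation']
top [[493.58139066   0.         323.07060863]
 [  0.         493.58139066 190.7735239 ]
 [  0.           0.           1.        ]] [ 255.10266754   25.89370916 1735.10796171] [-0.70210905 -0.05193162  0.05257889  0.70822415] ['image', 'K', 'origin', 'rotation']
{'t': 0.1, 'joint_positions': array([ 1.25098743e+00,  3.14149540e-01, -4.79361710e-02,  1.21019074e+00,
       -5.46669311e-06,  1.57077510e+00]), 'dq': array([ 0.00318881, -0.00119668,  0.00457903, -0.00224393,  0.00113417,
       -0.00010071]), 'joint_efforts': array([-5.65696664e-04, -5.40768993e+01,  3.40540981e+01,  1.11720484e-02,
       -7.04203467e-05,  8.27326517e-06]), 'tcp_pos': array([188.55767416, 569.35288989, 403.94285468]), 'ee_rot': array([-1.15145246e-04,  1.59213348e-01,  9.87243922e-01, -7.31057271e-04]), 'wrist_force': array([ 0.85980981, -0.36576855,  0.45611149]), 'ft_torque': array([-0.05626997, -0.03203934,  0.04176512]), 'grip_force': 0.0, 'opening': 1.0005022674691233}
```

View pics/top0.png

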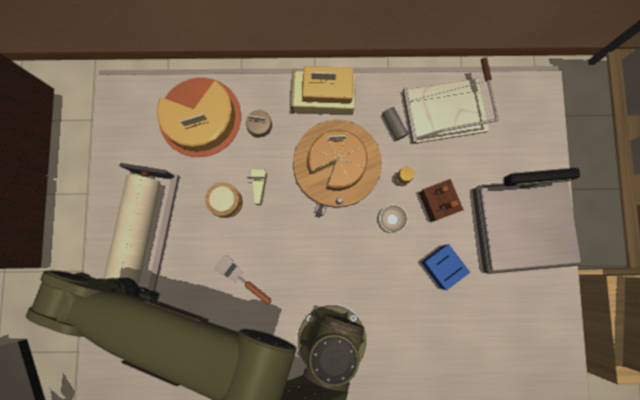

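View pics/side0.png

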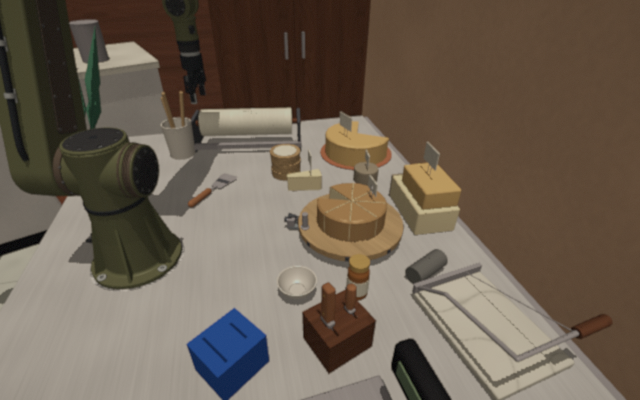

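The top view shows the turntable at about (337,163), the knob at (339,201), the pointer at (320,210) and the brown block with two knives at (441,200).

Things that could be mistaken for each target:
- **Block:** brown (441,200) or the blue look-alike (446,267). I choose brown.
- **Wheel:** (337,160) on the board, or the larger cheese on the red plate (200,115), which has no knob. I choose the first.
- **Knife:** the wide one, in the near slot of the brown block, or the spatula at (240,280). I choose the one in the block.

I'll check these in one close crop.

```bash
cat > h.py <<'E'
import numpy as np,cv2
from scipy.spatial.transform import Rotation as R
from bench import *
class Cam:
    def __init__(s,n):
        c=read_camera(n);s.im=c["image"];s.K=c["K"];s.o=np.array(c["origin"])
        q=c["rotation"];s.R=R.from_quat([q[1],q[2],q[3],q[0]]).as_matrix()
    def ray(s,p):
        d=np.linalg.solve(s.K,[p[0],p[1],1.]);return s.R@(d*[1,-1,-1])
    def plane(s,p,z):
        d=s.ray(p);return s.o+d*(z-s.o[2])/d[2]
    def proj(s,P):
        v=(s.R.T@(np.asarray(P,float)-s.o))*[1,-1,-1];v=s.K@v;return v[:2]/v[2]
def tri(a,pa,b,pb):
    A=0;y=0
    for c,p in((a,pa),(b,pb)):
        d=c.ray(p);d/=np.linalg.norm(d);M=np.eye(3)-np.outer(d,d);A=A+M;y=y+M@c.o
    return np.linalg.solve(A,y)
def crop(im,x0,y0,w,h,k):
    return cv2.resize(im[y0:y0+h,x0:x0+w],None,fx=k,fy=k,interpolation=cv2.INTER_CUBIC)
E
python3 - <<'E'
from h import *
t,s=Cam("top"),Cam("side")
a=crop(t.im,285,110,190,120,4);b=crop(s.im,270,170,190,30,4)
cv2.imwrite("pics/c1.png",a)
cv2.imwrite("pics/c2.png",crop(s.im,270,165,150,120,5))
cv2.imwrite("pics/c3.png",crop(s.im,290,270,100,100,6))
for n,p,z in(("table",(337,163),47),("blk",(441,200),90),("bowl",(392,218),20),("jar",(405,175),110)):print(n,t.plane(p,z).round())
E
```

```text
table [604. -26.  47.]
blk [ 465. -373.   90.]
bowl [ 413. -216.   20.]
jar [ 548. -251.  110.]
```

View pics/c1.png

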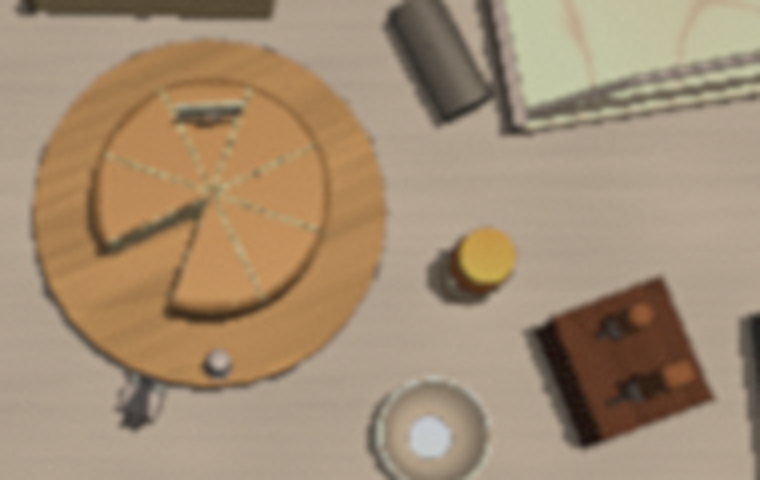

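View pics/c3.png

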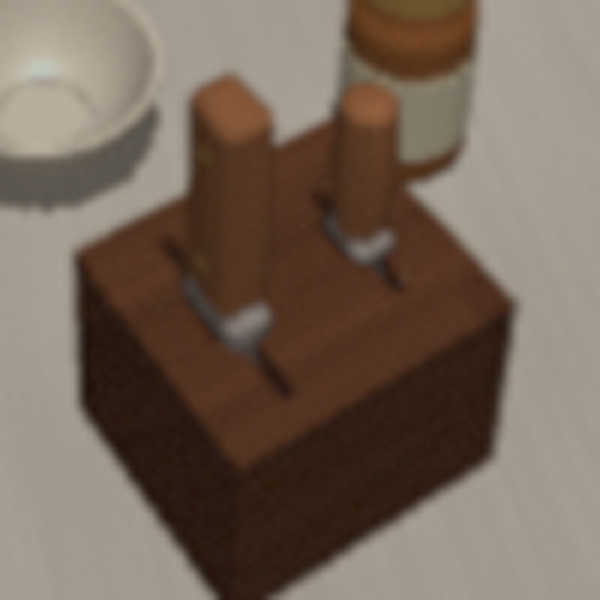

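View pics/c2.png

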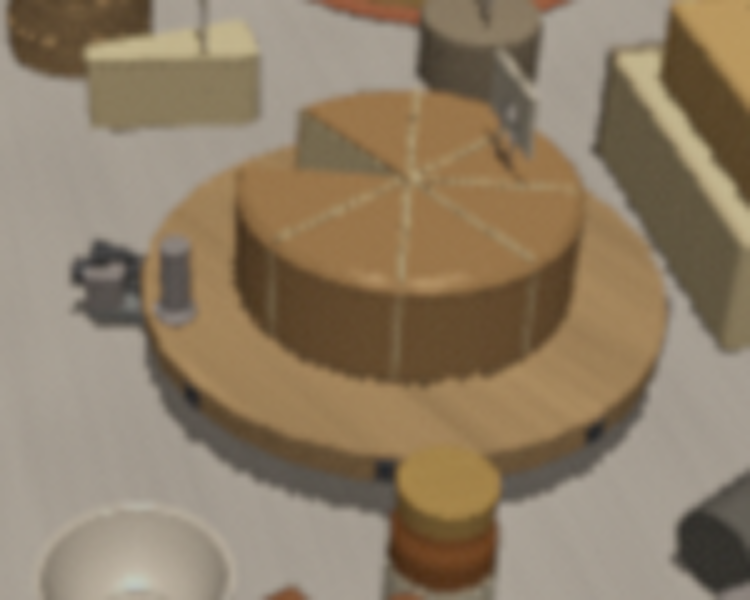

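The crops confirm it: the brown block has the wide, square-handled knife in its near slot, at top-view px (454,203). The wheel centre is at (338,157.5), the knob top at (339,199) and the pointer at about (321,204).

Run:
```python
from h import *
t,s=Cam("top"),Cam("side")
T=lambda x,y:np.array([285+(x+.5)/4-.5,110+(y+.5)/4-.5])
S2=lambda x,y:np.array([270+(x+.5)/5-.5,165+(y+.5)/5-.5])
S3=lambda x,y:np.array([290+(x+.5)/6-.5,270+(y+.5)/6-.5])
def rep(n,pt,ps,z):
    print(n,t.plane(pt,z).round(1)[:2],s.plane(ps,z).round(1)[:2],tri(t,pt,s,ps).round(1))
rep("centre",T(212,191),S2(415,180),117)
rep("knobtop",T(218,358),S2(176,243),97)
rep("knife",T(680,372),S3(232,100),194)
rep("almond",T(642,316),S3(369,98),164)
print("line end",t.plane(T(260,292),117).round(1),"ptr",t.plane(T(146,374),48).round(1))
# line ends around (opposite sides) 
for a in[(107,155),(318,228),(165,92),(250,92),(313,147),(260,292)]:
    print(t.plane(T(*a),117).round(1)[:2])
# block top corners in top, z=90
for a in[(552,320),(662,278),(713,398),(588,446)]:print("blk",t.plane(T(*a),90).round(1)[:2])
for a in[(78,256),(245,466),(513,303)]:print("blkS",s.plane(S3(*a),90).round(1)[:2])
# bolsters/slots at z=90
print("slot",[t.plane(T(*a),90).round(1)[:2] for a in((608,403),(600,336))], [s.plane(S3(*a),90).round(1)[:2] for a in((165,240),(290,395))])
# board circle via colour
hsv=cv2.cvtColor(t.im,cv2.COLOR_BGR2HSV);m=((hsv[...,0]<22)&(hsv[...,1]>95)&(hsv[...,2]>90)).astype(np.uint8)
m[:, :285]=0;m[:,385:]=0;m[:112]=0;m[212:]=0
m=cv2.morphologyEx(m,cv2.MORPH_OPEN,np.ones((3,3)))
c=max(cv2.findContours(m,0,1)[0],key=cv2.contourArea)
e=cv2.fitEllipse(cv2.convexHull(c));print("board",e,t.plane(e[0],47).round(1))
```

```text
centre [608.9 -26.4] [609.4 -28.1] [609.6 -26.5 115.8]
knobtop [470.5 -30.2] [469.7 -30. ] [470.1 -30.1  97.1]
knife [ 443.5 -390. ] [ 441.1 -388.8] [ 442.2 -389.6  194.9]
almond [ 492.8 -369.7] [ 492.5 -372. ] [ 493.1 -370.2  162. ]
line end [522.8 -65.1 117. ] ptr [463.6  30.3  48. ]
[640.5  61.4]
[ 576.6 -114.4]
[694.5  12.2]
[693.9 -59.5]
[ 645.9 -111.7]
[522.8 -65.1]
blk [ 501.3 -312.3]
blk [ 536.4 -406.7]
blk [ 434.  -444.7]
blk [ 394.6 -338.3]
blkS [ 397.6 -355. ]
blkS [ 432.8 -445.4]
blkS [ 536.6 -406.5]
slot [array([ 430.6, -356.5]), array([ 487.3, -352.2])] [array([ 428.3, -355.1]), array([ 453.6, -424. ])]
board ((336.8515930175781, 163.00900268554688), (86.45549774169922, 87.81815338134766), 87.45995330810547) [604.1 -25.7  47. ]
```

Measured:
- Turning axis: (609, -27).
- Knob: (470, -30).
- Pointer direction: about 159°.
- Knife axis: (442.5, -389.5).
- Block yaw: about 21°.

The distances agree with the description (the knob is 138.5 mm from the axis). I'll move towards the knob at a safe height.

>>> {"op": "arm_command", "data": {"commands": [{"travel": [-19,-20,0],"rotation": [0,0,0],"jaw": 1},{"travel": [-19,-20,0],"rotation": [0,0,0],"jaw": 1},{"travel": [-19,-20,0],"rotation": [0,0,0],"jaw": 1},{"travel": [-19,-20,0],"rotation": [0,0,0],"jaw": 1},{"travel": [-19,-20,0],"rotation": [0,0,0],"jaw": 1},{"travel": [-19,-20,0],"rotation": [0,0,0],"jaw": 1},{"travel": [-19,-20,0],"rotation": [0,0,0],"jaw": 1},{"travel": [-19,-20,0],"rotation": [0,0,0],"jaw": 1}]}}

```text
t: 0.97
tcp_pos: [282.9, 368.6, 404.7]
ee_rot: [0.0, 0.159, 0.987, 0.0]
wrist_force: [1.2, -0.0, 0.1]
opening: 1.0
grip_force: 0.0
```

>>> {"op": "arm_command", "data": {"commands": [{"travel": [-19,-20,0],"rotation": [0,0,0],"jaw": 1},{"travel": [-19,-20,0],"rotation": [0,0,0],"jaw": 1},{"travel": [-19,-20,0],"rotation": [0,0,0],"jaw": 1},{"travel": [-19,-20,0],"rotation": [0,0,0],"jaw": 1},{"travel": [-19,-20,0],"rotation": [0,0,0],"jaw": 1},{"travel": [-19,-20,0],"rotation": [0,0,0],"jaw": 1},{"travel": [-19,-20,0],"rotation": [0,0,0],"jaw": 1},{"travel": [-19,-20,0],"rotation": [0,0,0],"jaw": 1}]}}

```text
t: 1.63
tcp_pos: [376.9, 168.9, 404.9]
ee_rot: [0.0, 0.159, 0.987, 0.0]
wrist_force: [1.0, 0.2, -0.2]
opening: 0.999
grip_force: 0.0
```

>>> {"op": "arm_command", "data": {"commands": [{"travel": [-19,-20,0],"rotation": [0,0,-0.085],"jaw": 1},{"travel": [-19,-20,0],"rotation": [0,0,-0.085],"jaw": 1},{"travel": [-19,-20,0],"rotation": [0,0,-0.085],"jaw": 1},{"travel": [-19,-20,0],"rotation": [0,0,-0.085],"jaw": 1},{"travel": [0,0,0],"rotation": [0,0,0],"jaw": 1}]}}

```text
t: 2.05
tcp_pos: [437.9, 74.9, 404.9]
ee_rot: [0.001, -0.01, 1.0, -0.001]
wrist_force: [0.6, -0.8, 0.4]
opening: 0.996
grip_force: 0.0
```

```bash
cat >> h.py <<'E'
def st():
    s=state();q=s["ee_rot"];M=R.from_quat([q[1],q[2],q[3],q[0]]).as_matrix();return s,M
def go(x,y,zg,yaw):
    """tool-frame travel (at present axes) and turn to put grasp point at x,y,zg with tool y at yaw deg"""
    s,M=st();p=np.array(s["tcp_pos"])
    print("t",round(s["t"],2),"tcp",p.round(1),"yaw",np.degrees(np.arctan2(M[1,1],M[0,1])).round(2),"z",M[:,2].round(4),"q",np.round(s["joint_positions"],3),"op",round(s["opening"],3),"gf",s["grip_force"],"F",np.round(s["wrist_force"],1))
    c=np.radians(yaw);Y=np.array([np.cos(c),np.sin(c),0]);Z=np.array([0,0,-1.]);D=np.column_stack([np.cross(Y,Z),Y,Z])
    d=np.array([x,y,zg+155.])-p
    print("travel now-axes",(M.T@d).round(1),"| after-turn axes",(D.T@d).round(1),"rot",R.from_matrix(M.T@D).as_rotvec().round(4))
E
python3 -c "
from h import *
go(470.3,-30.1,80,91.3)"
```

```text
t 2.05 tcp [437.9  74.9 404.9] yaw 91.11 z [ 0.0021 -0.0014 -1.    ] q [ 0.17   0.019 -0.399  1.151 -0.002  0.151] op 0.996 gf 0.0 F [ 0.6 -0.8  0.4]
travel now-axes [ -30.  -105.4  170.1] | after-turn axes [ -30.  -105.7  169.9] rot [-0.0014  0.0021 -0.0032]
```

>>> {"op": "arm_command", "data": {"commands": [{"travel": [-7.5,-26.4,0],"rotation": [0,0,0],"jaw": 1},{"travel": [-7.5,-26.4,0],"rotation": [0,0,0],"jaw": 1},{"travel": [-7.5,-26.4,0],"rotation": [0,0,0],"jaw": 1},{"travel": [-7.5,-26.4,0],"rotation": [0,0,0],"jaw": 1},{"travel": [0,0,30],"rotation": [0,0,0],"jaw": 1},{"travel": [0,0,30],"rotation": [0,0,0],"jaw": 0.6},{"travel": [0,0,0],"rotation": [0,0,0],"jaw": 0.5}]}}

```text
t: 2.63
tcp_pos: [465.4, -27.5, 340.1]
ee_rot: [-0.004, -0.009, 1.0, 0.0]
wrist_force: [-1.4, -1.1, -0.9]
opening: 0.761
grip_force: 0.0
```

```bash
python3 -c "
from h import *
go(470.3,-30.1,80,91.3)
s=Cam('side');cv2.imwrite('pics/k1.png',crop(s.im,250,140,120,120,5))"
```

```text
t 2.63 tcp [465.4 -27.5 340.1] yaw 91.06 z [-7.9e-03  6.0e-04 -1.0e+00] q [-0.059  0.107 -0.458  1.014  0.    -0.077] op 0.761 gf 0.0 F [-1.4 -1.1 -0.9]
travel now-axes [ -5.7  -2.8 105. ] | after-turn axes [ -4.8  -2.7 105.1] rot [ 0.0008 -0.0079 -0.0042]
```

View pics/k1.png

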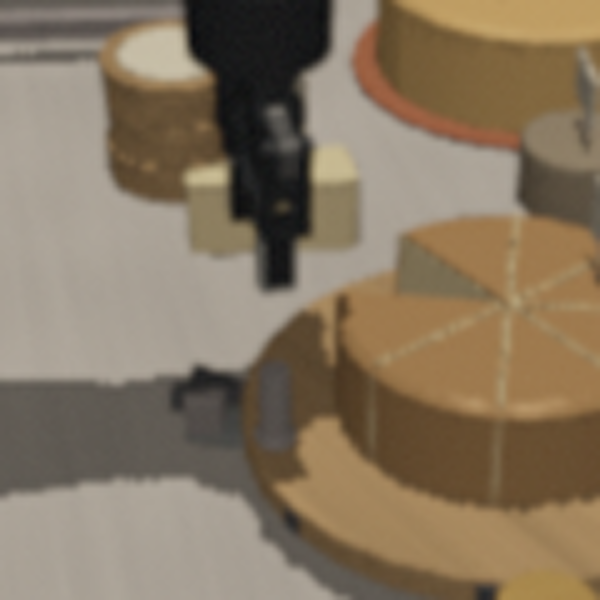

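The open fingers hang straight above the pin, with the finger at crop column 275 and the pin at 275. I'm descending.

>>> {"op": "arm_command", "data": {"commands": [{"travel": [0,0,26],"rotation": [0,0,0],"jaw": 0.3},{"travel": [0,0,26],"rotation": [0,0,0],"jaw": 0.3},{"travel": [0,0,26],"rotation": [0,0,0],"jaw": 0.3},{"travel": [0,0,26],"rotation": [0,0,0],"jaw": 0.3},{"travel": [0,0,0],"rotation": [0,0,0],"jaw": 0.3},{"travel": [0,0,0],"rotation": [0,0,0],"jaw": 0.3},{"travel": [0,0,0],"rotation": [0,0,0],"jaw": 0.3}]}}

```text
t: 3.27
tcp_pos: [468.9, -27.1, 242.8]
ee_rot: [0.001, -0.01, 1.0, -0.0]
wrist_force: [0.6, -0.2, 0.8]
opening: 0.654
grip_force: 0.0
```

```bash
python3 -c "
from h import *
go(470.3,-30.1,80,91.3)"
```

```text
t 3.27 tcp [468.9 -27.1 242.8] yaw 91.18 z [ 2.3e-03 -1.0e-04 -1.0e+00] q [-0.058  0.204 -0.589  0.775  0.    -0.078] op 0.654 gf 0.0 F [ 0.6 -0.2  0.8]
travel now-axes [-1.3 -3.   7.8] | after-turn axes [-1.3 -3.   7.8] rot [-0.0002  0.0023 -0.0021]
```

>>> {"op": "arm_command", "data": {"commands": [{"travel": [-1.3,-3,7],"rotation": [0,0,0],"jaw": 0.3},{"travel": [0,0,0],"rotation": [0,0,0],"jaw": -1},{"travel": [0,0,0],"rotation": [0,0,0],"jaw": -1},{"travel": [0,0,0],"rotation": [0,0,0],"jaw": -1},{"travel": [0,0,0],"rotation": [0,0,0],"jaw": -1},{"travel": [0,0,0],"rotation": [0,0,0],"jaw": -1},{"travel": [0,0,0],"rotation": [0,0,0],"jaw": -1},{"travel": [0,0,0],"rotation": [0,0,0],"jaw": -1}], "grip_force": 25}}

```text
t: 3.93
tcp_pos: [469.4, -30.4, 234.3]
ee_rot: [0.0, -0.01, 1.0, -0.0]
wrist_force: [-1.3, -0.7, 6.3]
opening: 0.202
grip_force: 24.6
```

```bash
python3 -c "
from h import *
go(470.3,-30.1,80,91.3)"
```

```text
t 3.93 tcp [469.4 -30.4 234.3] yaw 91.15 z [ 8.e-04 -3.e-04 -1.e+00] q [-0.065  0.217 -0.597  0.757 -0.    -0.085] op 0.202 gf 24.596685643773526 F [-1.3 -0.7  6.3]
travel now-axes [-0.9  0.3 -0.7] | after-turn axes [-0.9  0.3 -0.7] rot [-0.0003  0.0008 -0.0026]
```

Gripped: the opening reads 17 mm on the 18 mm pin. Now the 45° arc in 16 rows.

>>> {"op": "arm_command", "data": {"commands": [{"travel": [-0.17,6.8,0],"rotation": [0,0,0.0491],"jaw": -1},{"travel": [-0.17,6.8,0],"rotation": [0,0,0.0491],"jaw": -1},{"travel": [-0.17,6.8,0],"rotation": [0,0,0.0491],"jaw": -1},{"travel": [-0.17,6.8,0],"rotation": [0,0,0.0491],"jaw": -1},{"travel": [-0.17,6.8,0],"rotation": [0,0,0.0491],"jaw": -1},{"travel": [-0.17,6.8,0],"rotation": [0,0,0.0491],"jaw": -1},{"travel": [-0.17,6.8,0],"rotation": [0,0,0.0491],"jaw": -1},{"travel": [-0.17,6.8,0],"rotation": [0,0,0.0491],"jaw": -1}]}}

```text
t: 4.6
tcp_pos: [478.4, 23.1, 234.3]
ee_rot: [-0.0, 0.187, 0.982, -0.0]
wrist_force: [-3.4, -0.4, 9.2]
opening: 0.202
grip_force: 25.0
```

>>> {"op": "arm_command", "data": {"commands": [{"travel": [-0.17,6.8,0],"rotation": [0,0,0.0491],"jaw": -1},{"travel": [-0.17,6.8,0],"rotation": [0,0,0.0491],"jaw": -1},{"travel": [-0.17,6.8,0],"rotation": [0,0,0.0491],"jaw": -1},{"travel": [-0.17,6.8,0],"rotation": [0,0,0.0491],"jaw": -1},{"travel": [-0.17,6.8,0],"rotation": [0,0,0.0491],"jaw": -1},{"travel": [-0.17,6.8,0],"rotation": [0,0,0.0491],"jaw": -1},{"travel": [-0.17,6.8,0],"rotation": [0,0,0.0491],"jaw": -1},{"travel": [-0.17,6.8,0],"rotation": [0,0,0.0491],"jaw": -1}]}}

```text
t: 5.27
tcp_pos: [507.5, 69.0, 234.3]
ee_rot: [-0.001, 0.374, 0.927, 0.0]
wrist_force: [-5.0, 0.9, 9.2]
opening: 0.206
grip_force: 25.1
```

>>> {"op": "arm_command", "data": {"commands": [{"travel": [0,0,0],"rotation": [0,0,0],"jaw": -1},{"travel": [0,0,0],"rotation": [0,0,0],"jaw": -1},{"travel": [0,0,0],"rotation": [0,0,0],"jaw": -1}]}}

```text
t: 5.52
tcp_pos: [507.5, 69.0, 234.3]
ee_rot: [-0.001, 0.373, 0.928, 0.001]
wrist_force: [-3.6, 1.5, 9.0]
opening: 0.204
grip_force: 25.9
```

```bash
python3 -c "
from h import *
a=np.radians(181.3-45);go(609+138.3*np.cos(a),-27+138.3*np.sin(a),80,46.3)"
```

```text
t 5.52 tcp [507.5  69.  234.3] yaw 46.16 z [-7.0e-04  1.7e-03 -1.0e+00] q [ 0.135  0.287 -0.501  0.783  0.002  0.9  ] op 0.204 gf 25.879600967746228 F [-3.6  1.5  9. ]
travel now-axes [-1.4  0.7 -0.7] | after-turn axes [-1.4  0.7 -0.7] rot [ 0.0007 -0.0017 -0.0024]
```

>>> {"op": "arm_command", "data": {"commands": [{"travel": [0,0,0],"rotation": [0,0,0],"jaw": 0.3},{"travel": [0,0,0],"rotation": [0,0,0],"jaw": 0.3},{"travel": [0,0,0],"rotation": [0,0,0],"jaw": 0.3},{"travel": [0,0,0],"rotation": [0,0,0],"jaw": 0.3},{"travel": [0,0,-10],"rotation": [0,0,0],"jaw": 0.3},{"travel": [0,0,-30],"rotation": [0,0,0],"jaw": 0.3},{"travel": [0,0,-30],"rotation": [0,0,0],"jaw": 0.3},{"travel": [0,0,-30],"rotation": [0,0,0],"jaw": 0.3}]}}

```text
t: 6.18
tcp_pos: [507.4, 68.3, 335.2]
ee_rot: [-0.0, 0.373, 0.928, -0.0]
wrist_force: [0.7, -0.1, 1.1]
opening: 0.651
grip_force: 0.0
```

>>> {"op": "arm_command", "data": {"commands": [{"travel": [0,0,-30],"rotation": [0,0,0],"jaw": 1},{"travel": [0,0,-30],"rotation": [0,0,0],"jaw": 1},{"travel": [0,0,-30],"rotation": [0,0,0],"jaw": 1},{"travel": [0,0,0],"rotation": [0,0,0],"jaw": 1}]}}

```text
t: 6.52
tcp_pos: [509.2, 68.5, 430.6]
ee_rot: [0.004, 0.373, 0.928, 0.002]
wrist_force: [1.0, 0.0, 0.2]
opening: 0.999
grip_force: 0.0
```

```bash
python3 -c "
from h import *
go(442.5,-389.5,270,111)
go(442.5,-389.5,270,46.2)
t=Cam('top');s=Cam('side')
a=crop(t.im,285,110,190,120,4)[:,:400];b=crop(s.im,270,175,100,120,4)
cv2.imwrite('pics/k2.png',np.hstack([a,b]))"
```

```text
t 6.52 tcp [509.2  68.5 430.6] yaw 46.14 z [ 0.0096  0.0013 -1.    ] q [ 0.134  0.136 -0.212  1.213 -0.     0.899] op 0.999 gf 0.0 F [1.  0.  0.2]
travel now-axes [-269.3 -376.5    4.4] | after-turn axes [ 226.4 -403.7    5.6] rot [ 0.0033  0.0097 -1.132 ]
t 6.52 tcp [509.2  68.5 430.6] yaw 46.14 z [ 0.0096  0.0013 -1.    ] q [ 0.134  0.136 -0.212  1.213 -0.     0.899] op 0.999 gf 0.0 F [1.  0.  0.2]
travel now-axes [-269.3 -376.5    4.4] | after-turn axes [-268.9 -376.7    5.6] rot [ 0.0076  0.0061 -0.0011]
```

View pics/k2.png

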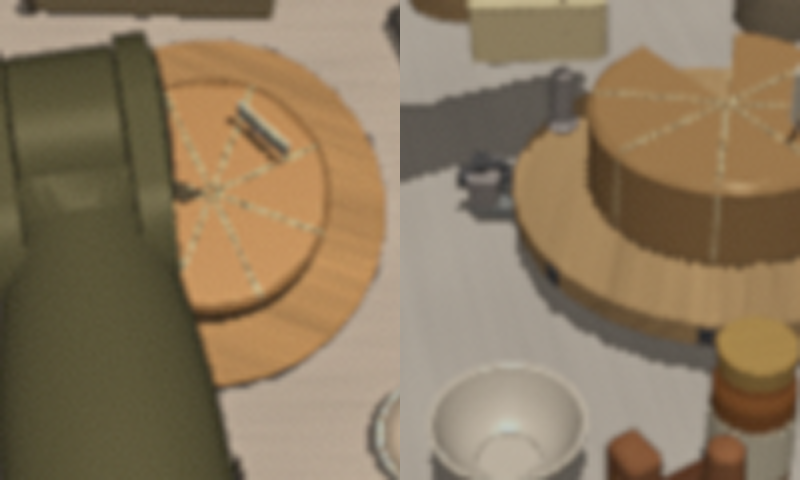

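The board has moved one click: the knob now stands clockwise of the pointer at k2 px (565,95), and a scored line points at the pointer. Next, the knife.

>>> {"op": "arm_command", "data": {"commands": [{"travel": [-16.8,-23.5,0],"rotation": [0,0,0],"jaw": 1},{"travel": [-16.8,-23.5,0],"rotation": [0,0,0],"jaw": 1},{"travel": [-16.8,-23.5,0],"rotation": [0,0,0],"jaw": 1},{"travel": [-16.8,-23.5,0],"rotation": [0,0,0],"jaw": 1},{"travel": [-16.8,-23.5,0],"rotation": [0,0,0],"jaw": 1},{"travel": [-16.8,-23.5,0],"rotation": [0,0,0],"jaw": 1},{"travel": [-16.8,-23.5,0],"rotation": [0,0,0],"jaw": 1},{"travel": [-16.8,-23.5,0],"rotation": [0,0,0],"jaw": 1}]}}

```text
t: 7.28
tcp_pos: [473.4, -161.4, 422.3]
ee_rot: [-0.001, 0.373, 0.928, -0.0]
wrist_force: [0.0, 0.5, 0.0]
opening: 1.001
grip_force: 0.0
```

>>> {"op": "arm_command", "data": {"commands": [{"travel": [-16.8,-23.5,0],"rotation": [0,0,0],"jaw": 1},{"travel": [-16.8,-23.5,0],"rotation": [0,0,0],"jaw": 1},{"travel": [-16.8,-23.5,0],"rotation": [0,0,0],"jaw": 1},{"travel": [-16.8,-23.5,0],"rotation": [0,0,0],"jaw": 1},{"travel": [-16.8,-23.5,0],"rotation": [0,0,0],"jaw": 1},{"travel": [-16.8,-23.5,0],"rotation": [0,0,0],"jaw": 1},{"travel": [-16.8,-23.5,0],"rotation": [0,0,0],"jaw": 1},{"travel": [-16.8,-23.5,0],"rotation": [0,0,0],"jaw": 1}]}}

```text
t: 7.95
tcp_pos: [440.2, -390.0, 422.0]
ee_rot: [-0.001, 0.374, 0.928, 0.001]
wrist_force: [0.1, 0.4, 0.5]
opening: 1.0
grip_force: 0.0
```

>>> {"op": "arm_command", "data": {"commands": [{"travel": [0,0,0],"rotation": [0,0,-0.1132],"jaw": 1},{"travel": [0,0,0],"rotation": [0,0,-0.1132],"jaw": 1},{"travel": [0,0,0],"rotation": [0,0,-0.1132],"jaw": 1},{"travel": [0,0,0],"rotation": [0,0,-0.1132],"jaw": 1},{"travel": [0,0,0],"rotation": [0,0,-0.1132],"jaw": 1},{"travel": [0,0,0],"rotation": [0,0,-0.1132],"jaw": 1},{"travel": [0,0,0],"rotation": [0,0,-0.1132],"jaw": 1},{"travel": [0,0,0],"rotation": [0,0,-0.1132],"jaw": 1}]}}

```text
t: 8.62
tcp_pos: [440.7, -388.6, 422.0]
ee_rot: [-0.001, -0.073, 0.997, 0.001]
wrist_force: [0.4, -0.3, -0.7]
opening: 0.996
grip_force: 0.0
```

>>> {"op": "arm_command", "data": {"commands": [{"travel": [0,0,0],"rotation": [0,0,-0.1132],"jaw": 1},{"travel": [0,0,0],"rotation": [0,0,-0.1132],"jaw": 1},{"travel": [0,0,0],"rotation": [0,0,0],"jaw": 1},{"travel": [0,0,0],"rotation": [0,0,0],"jaw": 1}]}}

```text
t: 8.95
tcp_pos: [440.8, -388.7, 422.5]
ee_rot: [-0.001, -0.181, 0.984, 0.001]
wrist_force: [0.2, -0.5, 0.6]
opening: 0.998
grip_force: 0.0
```

```bash
python3 -c "
from h import *
go(442.5,-389.5,165,111)
s=Cam('side');print(s.proj([442.5,-389.5,165]));cv2.imwrite('pics/k3.png',crop(s.im,270,195,120,120,5))"
```

```text
t 8.95 tcp [ 440.8 -388.7  422.5] yaw 110.82 z [-0.0017  0.0014 -1.    ] q [-0.723  0.285 -0.045  1.243 -0.    -1.086] op 0.998 gf 0.0 F [ 0.2 -0.5  0.6]
travel now-axes [ -1.4  -1.6 102.5] | after-turn axes [ -1.3  -1.4 102.5] rot [ 0.002  -0.0011 -0.0031]
[328.70022966 296.91308378]
```

View pics/k3.png

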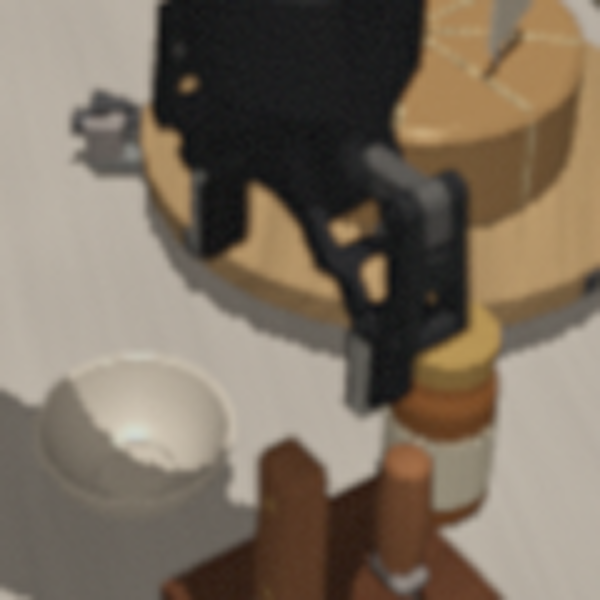

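The open fingers straddle the handle along its wide direction, clear of the almond knife. I'm descending onto it.

>>> {"op": "arm_command", "data": {"commands": [{"travel": [-1.4,-1.5,20],"rotation": [0,0,-0.003],"jaw": 1},{"travel": [0,0,20],"rotation": [0,0,0],"jaw": 1},{"travel": [0,0,20],"rotation": [0,0,0],"jaw": 1},{"travel": [0,0,20],"rotation": [0,0,0],"jaw": 1},{"travel": [0,0,22],"rotation": [0,0,0],"jaw": 1},{"travel": [0,0,0],"rotation": [0,0,0],"jaw": 1},{"travel": [0,0,0],"rotation": [0,0,0],"jaw": -1},{"travel": [0,0,0],"rotation": [0,0,0],"jaw": -1}], "grip_force": 60}}

```text
t: 9.67
tcp_pos: [443.2, -390.1, 322.6]
ee_rot: [0.0, -0.183, 0.983, -0.0]
wrist_force: [0.4, 0.1, -0.0]
opening: 0.75
grip_force: 0.0
```

>>> {"op": "arm_command", "data": {"commands": [{"travel": [0,0,0],"rotation": [0,0,0],"jaw": -1},{"travel": [0,0,0],"rotation": [0,0,0],"jaw": -1},{"travel": [0,0,0],"rotation": [0,0,0],"jaw": -1},{"travel": [0,0,0],"rotation": [0,0,0],"jaw": -1},{"travel": [0,0,0],"rotation": [0,0,0],"jaw": -1},{"travel": [0,0,0],"rotation": [0,0,0],"jaw": -1},{"travel": [0,0,0],"rotation": [0,0,0],"jaw": -1}]}}

```text
t: 10.25
tcp_pos: [443.2, -389.9, 323.0]
ee_rot: [0.001, -0.184, 0.983, -0.001]
wrist_force: [-1.2, 1.5, 5.8]
opening: 0.294
grip_force: 58.6
```

```bash
python3 -c "
from h import *
go(442.5,-389.5,165,111)"
```

```text
t 10.25 tcp [ 443.2 -389.9  323. ] yaw 111.18 z [ 1.4e-03 -8.0e-04 -1.0e+00] q [-0.722  0.338 -0.203  1.028  0.    -1.091] op 0.294 gf 58.618412017822266 F [-1.2  1.5  5.8]
travel now-axes [0.5 0.6 3. ] | after-turn axes [0.5 0.6 3. ] rot [-0.0013  0.001   0.0031]
```

>>> {"op": "arm_command", "data": {"commands": [{"travel": [0,0,-8],"rotation": [0,0,0],"jaw": -1},{"travel": [0,0,-16],"rotation": [0,0,0],"jaw": -1},{"travel": [0,0,-16],"rotation": [0,0,0],"jaw": -1},{"travel": [0,0,-16],"rotation": [0,0,0],"jaw": -1},{"travel": [0,0,-16],"rotation": [0,0,0],"jaw": -1},{"travel": [0,0,-16],"rotation": [0,0,0],"jaw": -1},{"travel": [0,0,-16],"rotation": [0,0,0],"jaw": -1},{"travel": [0,0,0],"rotation": [0,0,0],"jaw": -1}]}}

```text
t: 10.92
tcp_pos: [443.5, -390.4, 429.3]
ee_rot: [0.001, -0.184, 0.983, -0.002]
wrist_force: [1.3, -1.0, -1.3]
opening: 0.298
grip_force: 59.4
```

>>> {"op": "arm_command", "data": {"commands": [{"travel": [0,0,-16],"rotation": [0,0,0],"jaw": -1},{"travel": [0,0,-16],"rotation": [0,0,0],"jaw": -1},{"travel": [0,0,-16],"rotation": [0,0,0],"jaw": -1},{"travel": [0,0,-16],"rotation": [0,0,0],"jaw": -1},{"travel": [0,0,-16],"rotation": [0,0,0],"jaw": -1},{"travel": [0,0,0],"rotation": [0,0,0],"jaw": -1},{"travel": [0,0,0],"rotation": [0,0,0],"jaw": -1}]}}

```text
t: 11.5
tcp_pos: [443.1, -390.0, 505.4]
ee_rot: [0.0, -0.184, 0.983, -0.0]
wrist_force: [0.1, -0.1, -2.5]
opening: 0.299
grip_force: 59.5
```

```bash
python3 -c "
from h import *
go(562.3,-9,348,111)
go(562.3,-9,348,159)
s=Cam('side');t=Cam('top');cv2.imwrite('pics/k4.png',np.hstack([crop(s.im,280,150,130,190,3),crop(t.im,380,130,130,190,3)]))"
```

```text
t 11.5 tcp [ 443.1 -390.   505.4] yaw 111.17 z [ 5.e-04 -6.e-04 -1.e+00] q [-0.722  0.278  0.131  1.424 -0.    -1.091] op 0.299 gf 59.5252400636673 F [ 0.1 -0.1 -2.5]
travel now-axes [-248.8  312.2    2.3] | after-turn axes [-247.8  313.     2.4] rot [-0.0007  0.0003  0.003 ]
t 11.5 tcp [ 443.1 -390.   505.4] yaw 111.17 z [ 5.e-04 -6.e-04 -1.e+00] q [-0.722  0.278  0.131  1.424 -0.    -1.091] op 0.299 gf 59.5252400636673 F [ 0.1 -0.1 -2.5]
travel now-axes [-248.8  312.2    2.3] | after-turn axes [-398.4   25.3    2.4] rot [-8.000e-04 -0.000e+00 -8.347e-01]
```

View pics/k4.png

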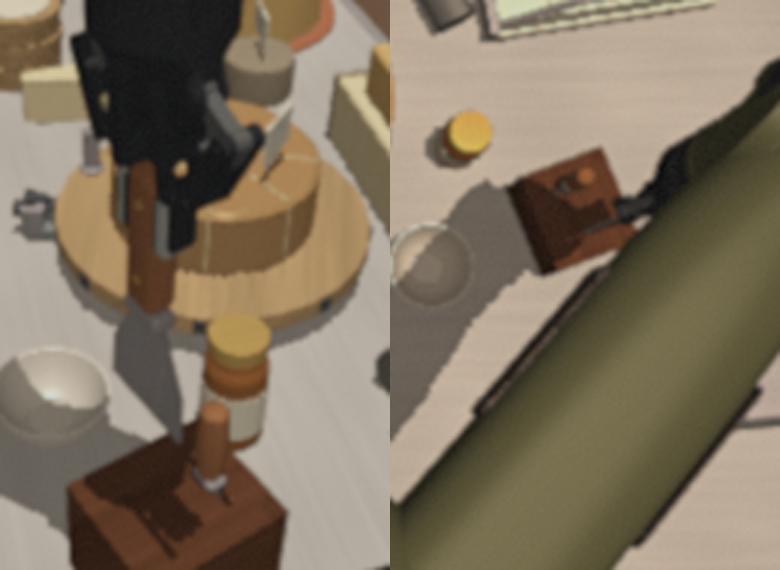

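The knife is out of the block and firmly held, with its blade pointing at the counter and clear of the block in the side view. I'm carrying it at about 197 mm edge height, above everything else on the counter.

>>> {"op": "arm_command", "data": {"commands": [{"travel": [-8,10,0],"rotation": [0,0,0],"jaw": -1},{"travel": [-16,20,0],"rotation": [0,0,0],"jaw": -1},{"travel": [-16,20,0],"rotation": [0,0,0],"jaw": -1},{"travel": [-16,20,0],"rotation": [0,0,0],"jaw": -1},{"travel": [-16,20,0],"rotation": [0,0,0],"jaw": -1},{"travel": [-16,20,0],"rotation": [0,0,0],"jaw": -1},{"travel": [-16,20,0],"rotation": [0,0,0],"jaw": -1},{"travel": [-16,20,0],"rotation": [0,0,0],"jaw": -1}]}}

```text
t: 12.27
tcp_pos: [500.6, -204.7, 504.5]
ee_rot: [-0.001, -0.184, 0.983, 0.001]
wrist_force: [0.6, -0.3, -2.8]
opening: 0.294
grip_force: 59.4
```

>>> {"op": "arm_command", "data": {"commands": [{"travel": [-16,20,0],"rotation": [0,0,0],"jaw": -1},{"travel": [-16,20,0],"rotation": [0,0,0],"jaw": -1},{"travel": [-16,20,0],"rotation": [0,0,0],"jaw": -1},{"travel": [-16,20,0],"rotation": [0,0,0],"jaw": -1},{"travel": [-16,20,0],"rotation": [0,0,0],"jaw": -1},{"travel": [-16,20,0],"rotation": [0,0,0],"jaw": -1},{"travel": [-16,20,0],"rotation": [0,0,0],"jaw": -1},{"travel": [-16,20,0],"rotation": [0,0,0],"jaw": -1}]}}

```text
t: 12.93
tcp_pos: [562.0, -9.2, 504.5]
ee_rot: [-0.001, -0.184, 0.983, 0.0]
wrist_force: [-0.1, 0.1, -2.1]
opening: 0.296
grip_force: 59.4
```

>>> {"op": "arm_command", "data": {"commands": [{"travel": [0,0,0],"rotation": [0,0,-0.1043],"jaw": -1},{"travel": [0,0,0],"rotation": [0,0,-0.1043],"jaw": -1},{"travel": [0,0,0],"rotation": [0,0,-0.1043],"jaw": -1},{"travel": [0,0,0],"rotation": [0,0,-0.1043],"jaw": -1},{"travel": [0,0,0],"rotation": [0,0,-0.1043],"jaw": -1},{"travel": [0,0,0],"rotation": [0,0,-0.1043],"jaw": -1},{"travel": [0,0,0],"rotation": [0,0,-0.1043],"jaw": -1},{"travel": [0,0,0],"rotation": [0,0,-0.1043],"jaw": -1}]}}

```text
t: 13.6
tcp_pos: [561.8, -10.5, 504.4]
ee_rot: [-0.001, -0.569, 0.823, 0.001]
wrist_force: [-0.1, -0.3, -2.0]
opening: 0.295
grip_force: 59.7
```

>>> {"op": "arm_command", "data": {"commands": [{"travel": [0,0,0],"rotation": [0,0,0],"jaw": -1},{"travel": [0,0,0],"rotation": [0,0,0],"jaw": -1},{"travel": [0,0,0],"rotation": [0,0,0],"jaw": -1},{"travel": [0,0,0],"rotation": [0,0,0],"jaw": -1}]}}

```text
t: 13.93
tcp_pos: [562.1, -11.0, 505.4]
ee_rot: [-0.0, -0.566, 0.825, 0.0]
wrist_force: [-0.1, -0.3, -2.5]
opening: 0.301
grip_force: 59.6
```

```bash
python3 -c "
from h import *
go(562.3,-9,285,159)
s=Cam('side');print(s.proj([562,-9,180]));cv2.imwrite('pics/k5.png',crop(s.im,280,120,130,120,6))"
```

```text
t 13.93 tcp [562.1 -11.  505.4] yaw 158.89 z [-5.e-04  1.e-04 -1.e+00] q [-0.02   0.223  0.06   1.409  0.    -1.222] op 0.301 gf 59.63967740535736 F [-0.1 -0.3 -2.5]
travel now-axes [-1.9  0.5 65.4] | after-turn axes [-1.9  0.5 65.4] rot [ 0.0005 -0.0001 -0.0019]
[335.45694961 180.25514214]
```

View pics/k5.png

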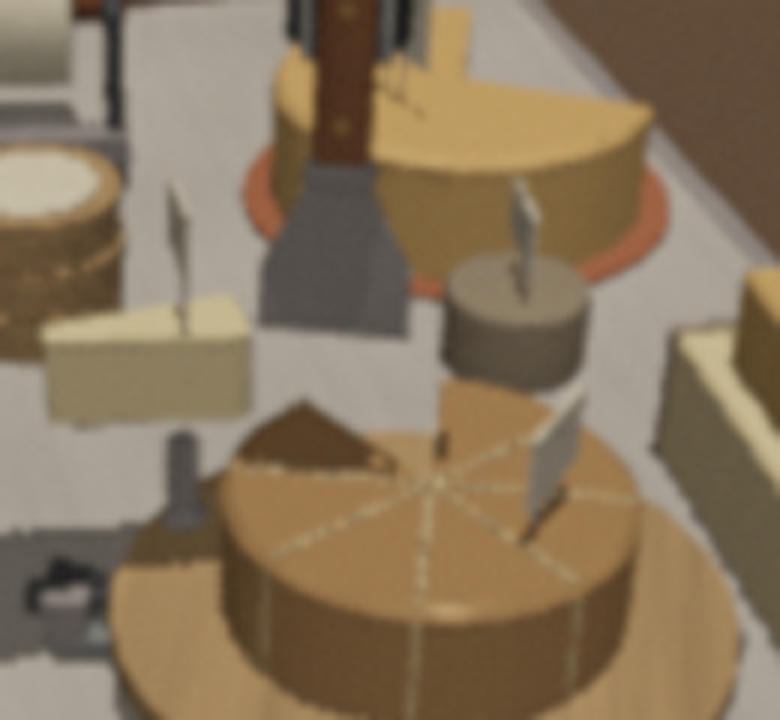

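```bash
python3 -c "
from h import *
s=Cam('side');t=Cam('top')
S=lambda x,y:np.array([280+(x+.5)/6-.5,120+(y+.5)/6-.5])
u=np.array([np.cos(np.radians(158.9)),np.sin(np.radians(158.9)),0]);c=np.array([562.1,-11,505.4-155-153])
print('obs',S(258,326),S(408,337),'pred',s.proj(c+35*u),s.proj(c-35*u))
A=s.plane(S(435,483),117);B=s.plane(S(238,465),117);print('line',A,B,np.degrees(np.arctan2(*(B-A)[1::-1])))
print([s.plane(S(*p),197.4).round(1) for p in((258,326),(408,337))])
print('top edge proj',t.proj(c+35*u),t.proj(c-35*u))
cv2.imwrite('pics/k6.png',crop(t.im,285,110,100,110,5))"
```

```text
obs [322.58333333 173.91666667] [347.58333333 175.75      ] pred [323.19718099 174.27330101] [348.71263397 176.11382262]
line [608.81123628 -25.24723816 117.        ] [521.08448164  10.62525054 117.        ] 157.75977707592787
[array([528.3,   3.8, 197.4]), array([592.3, -21.1, 197.4])]
top edge proj [329.86313488 176.58329593] [337.55979915 156.31010325]
```

View pics/k6.png

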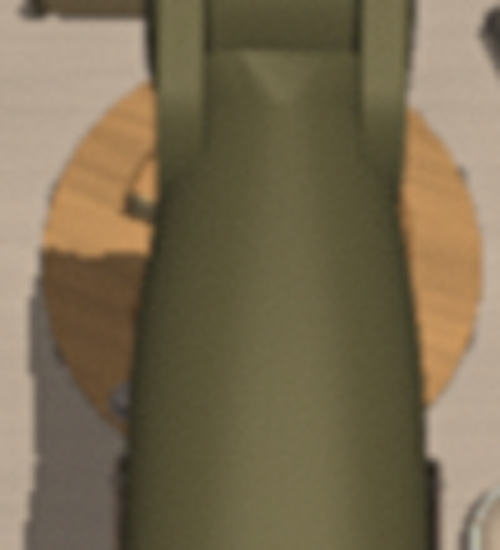

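The top view is blocked by the arm. In the side view the edge corners are within about 1 px of the prediction, so the knife sits about 1.5 mm off sideways. I'm correcting that and lowering to about 16 mm above the cheese.

>>> {"op": "arm_command", "data": {"commands": [{"travel": [-1.3,0,0],"rotation": [0,0,0],"jaw": -1},{"travel": [0,0,9],"rotation": [0,0,0],"jaw": -1},{"travel": [0,0,9],"rotation": [0,0,0],"jaw": -1},{"travel": [0,0,9],"rotation": [0,0,0],"jaw": -1},{"travel": [0,0,9],"rotation": [0,0,0],"jaw": -1},{"travel": [0,0,9],"rotation": [0,0,0],"jaw": -1},{"travel": [0,0,9],"rotation": [0,0,0],"jaw": -1},{"travel": [0,0,5],"rotation": [0,0,0],"jaw": -1}]}}

```text
t: 14.75
tcp_pos: [562.4, -10.0, 444.9]
ee_rot: [-0.001, -0.566, 0.824, 0.001]
wrist_force: [-0.2, -0.6, -2.1]
opening: 0.297
grip_force: 59.5
```

>>> {"op": "arm_command", "data": {"commands": [{"travel": [0,0,4],"rotation": [0,0,0],"jaw": -1},{"travel": [0,0,0],"rotation": [0,0,0],"jaw": -1},{"travel": [0,0,0],"rotation": [0,0,0],"jaw": -1},{"travel": [0,0,0],"rotation": [0,0,0],"jaw": -1},{"travel": [0,0,0],"rotation": [0,0,0],"jaw": -1},{"travel": [0,0,0],"rotation": [0,0,0],"jaw": -1}]}}

```text
t: 15.25
tcp_pos: [562.8, -10.0, 443.2]
ee_rot: [0.0, -0.566, 0.824, -0.0]
wrist_force: [-0.4, -0.6, -2.6]
opening: 0.297
grip_force: 59.5
```

```bash
python3 -c "
from h import *
go(562.3,-9,285,159)
s=Cam('side')
u=np.array([np.cos(np.radians(159)),np.sin(np.radians(159)),0]);c=np.array([562.3,-9,133])
print('pred crop',[((s.proj(c+k*u)+.5-[280,120])*6-.5).round() for k in(35,-35)])
cv2.imwrite('pics/k7.png',crop(s.im,280,120,130,120,6))"
```

```text
t 15.25 tcp [562.8 -10.  443.2] yaw 158.98 z [ 9.e-04  0.e+00 -1.e+00] q [-0.018  0.231 -0.069  1.27   0.    -1.222] op 0.297 gf 59.50229108333588 F [-0.4 -0.6 -2.6]
travel now-axes [-0.7  0.9  3.2] | after-turn axes [-0.7  0.9  3.2] rot [-0.0008  0.0003 -0.0003]
pred crop [array([259., 443.]), array([407., 454.])]
```

View pics/k7.png

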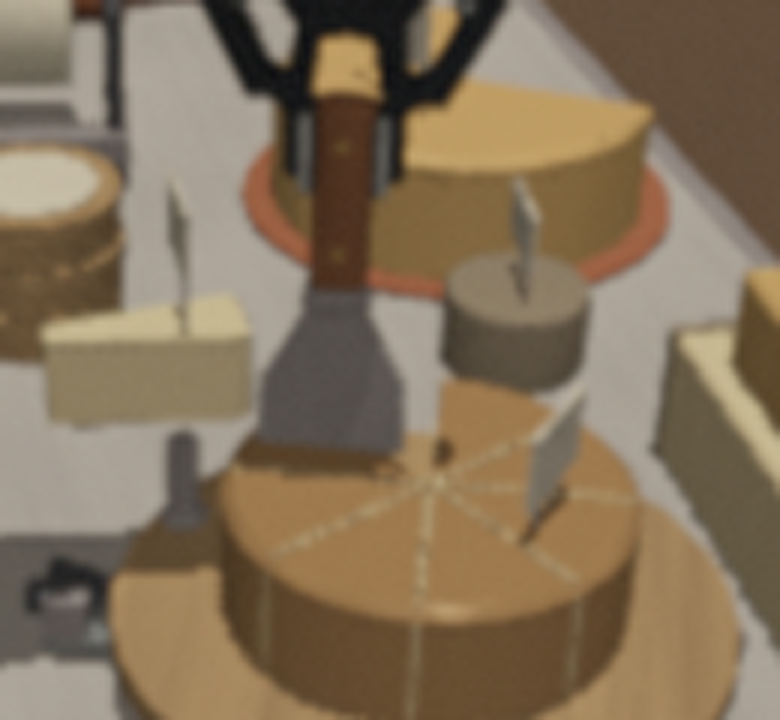

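The edge runs from (262,443) to (402,456), within a few crop pixels of the target, and hangs above the line without touching. One last small trim, then a hold.

>>> {"op": "arm_command", "data": {"commands": [{"travel": [-0.5,1,2],"rotation": [0,0,0],"jaw": -1},{"travel": [0,0,0],"rotation": [0,0,0],"jaw": -1},{"travel": [0,0,0],"rotation": [0,0,0],"jaw": -1},{"travel": [0,0,0],"rotation": [0,0,0],"jaw": -1},{"travel": [0,0,0],"rotation": [0,0,0],"jaw": -1},{"travel": [0,0,0],"rotation": [0,0,0],"jaw": -1},{"travel": [0,0,0],"rotation": [0,0,0],"jaw": -1},{"travel": [0,0,0],"rotation": [0,0,0],"jaw": -1}]}}

```text
t: 15.97
tcp_pos: [561.9, -9.1, 440.7]
ee_rot: [-0.0, -0.566, 0.824, -0.0]
wrist_force: [-0.3, 0.7, -3.5]
opening: 0.298
grip_force: 59.5
```

```bash
python3 -c "
from h import *
go(562.3,-9,285,159)
print(sign_off())"
```

```text
t 15.97 tcp [561.9  -9.1 440.7] yaw 158.99 z [-0. -0. -1.] q [-0.016  0.23  -0.076  1.265 -0.    -1.22 ] op 0.298 gf 59.49271559715271 F [-0.3  0.7 -3.5]
travel now-axes [-0.3 -0.3  0.7] | after-turn axes [-0.3 -0.3  0.7] rot [ 0.     -0.     -0.0003]
the job is handed in; nothing more can be done
None
```

I turned the table one click clockwise and let it go, and the wide knife is now held still and upright about 16 mm above the scored line at the pointer; the job was handed in at about 16 s of robot time, with no verdict returned.

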